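Tip one sample box out of a packed rack row and stand it on the reader plate

ROBOT

A 6-joint arm with a two-finger parallel gripper is mounted at the origin on a cart in front of the work surface, level with it; the furniture and walls round the work are solid. World frame = base frame: x ahead of the robot, y to its left, z up, the work surface at z = 0. Lengths are in m, angles in rad, forces in N, time in s.
With the tool pointing down it reaches from about 0.275 to 0.75 m from the base axis. Payload 10.2 kg.
Tool frame: the origin (TCP) lies at the very end of the fingers, on their centre line; the grasp point (between the pads) lies 19 mm behind it (bot.grasp_offset is the distance from the TCP to the grasp point, in m); z points along the fingers, y is the line along which they close (so a half turn about z gives the same grasp; the last joint's range is limited). The gripper opens to 85 mm and grips with 20 to 120 N. Pads are 22 mm wide; open, the fingers measure 114 mm over their backs; the gripper's body (76 mm by 85 mm) begins 54 mm behind the grasp point. The pads swing forward as they close: fully open they stand 13 mm farther back than shut.
Start: joints at [0.926, 0.313, 1.498, -0, 1.331, -0.223], TCP at [0.215, 0.479, 0.231] pointing down, gripper open.
Joint ranges: [-2.94, 2.94], [-0.97, 2.17], [0.19, 2.56], [-1.23, 4.37], [0.02, 3.11], [-2.88, 2.88]. Speed limits (rad/s): [2.39, 2.39, 3.01, 3.14, 3.14, 3.14].

INTERFACE

Orientations are given as a rotation vector (axis times angle).
In Python, from workcell import telemetry, capture, get_calibration, order, spot_in, trace, place_of, bot gives the robot as it stands. The module is installed in compiled form; this text tells all that it offers.
- The arm moves only by the tool step_arm, never from a script. Its argument "steps" is a list that holds one entry, the list of rows, each a list of 7 numbers: the shift along the tool's x, y, z in cm, then the turn, a rotation vector about the tool's x, y, z in rad, then the gripper's target within -1 to 1 (shut at 1, half-way at 0, fully open at -1). In form: [[[tx, ty, tz, ax, ay, az, claw], ...]]. A call has 1 to 12 rows; each row is the pose to reach, as a shift and turn from the pose commanded when the call began, along the tool's axes at that moment; what a row does not reach only later rows make up. A row lasts 1/8 s, in which the tool goes at most 62.5 mm and 10.7 degrees, less where a joint would pass 70% of its speed; a pose out of reach is approached as far as the arm can. A call with a gripper value outside its range is refused whole. The fingers move at their own pace and stop on an object; "grip_force" is the grip in N (left out, the last holds). Time passes only in rows, so rows that repeat a pose let the fingers close. It gives the time, the measured TCP pose, the force, the opening and the grip force at its end, in the units of the state.
- telemetry.sense(): the state, without advancing time (a new reading comes with each control period).
- capture(name): name is "side" or "top" or "wrist"; returns the picture (480x640x3 uint8, red, green, blue); there is no depth.
- get_calibration(name): a dict with "fx", "fy", "cx", "cy" (pixels), "k1" (the pictures are not rectified: a ray, as slopes to the right and down, at radius r is drawn at 1 + k1 r^2 times it, then the intrinsics apply), "camera_from_world" (4x4, takes a point from world to camera coordinates). Camera axes: x right, y up, looking along -z (the intrinsics and any distortion apply to the point x, -y, -z); pixel columns grow to the right and rows downward; lengths in m; the calibration is good to about 2 mm. A picture is of the moment at which its call begins: read the wrist's pose just before it. get_calibration takes no time and is no camera call; for the wrist camera it gives the pose at the moment of the call.
- order.job_done(): hands the job in; it is judged then, once.
Trained networks look in the newest picture that a camera, given by its name, has taken for a name from the list of things; names that differ only in an ending like _2 or _b are one class to them, and where a whole thing is asked for, a point or a joint stands for the part that bears it (a point fixed in the world has none). Each returns a list of dicts, best first, with "score" (0 to 1); they miss things now and then, are a little off and sometimes report something else, mostly with a low value. They report only what shows in the picture. A call takes as long as a camera call. They do not tell look-alikes from the thing itself.
- spot_in(camera, name): "xyz" ([x, y, z] in m, in the coordinates of the camera as it stood for that picture, good to about 4 mm: the middle of the surface that is visible of it).
- trace(camera, name): "mask" (480x640 bool, what is visible of it).
- place_of(camera, name): "xyz" ([x, y, z] in m, in the coordinates of the camera as it stood for that picture, good to about 4 mm: a listed point, or the origin of a listed thing).
The state is a dict: "time_s": time; "joints": joint angles; "qd": joint speeds; "tau": joint torques, N m; "position": TCP position; "eef_rot": TCP orientation; "ft_force": force on the tool from outside, world axes, zero at the start; "ft_torque": the same for the moment, N m; "width": finger opening in m; "gripper_force": force on a finger pad.
Only numpy, scipy, OpenCV 4.12 (cv2) and the standard library are available. Lean on these libraries where they do the work, as an engineer would, in place of code of your own. Each camera call takes 0.05 s, during which the arm holds its last target. There are 200 camera calls.

TASK

Check the orange sample box in on the black reader plate, after clearing the red-capped pot off the plate to stand upright anywhere on the bare worktop. Tip the orange box forward out of its packed row until it leans by itself on the rack's front bar with nothing touching it, then grip it by the part that stands out, pull it free, and set it down (do not drop it) upright in the white outline on the plate, lengthwise with the plate. Leave the other boxes standing in the rack, and do not disturb the two other pots, the jar or the calculator.

Things in the scene. Friction and masses are not known exactly. Their poses are not given: they have to be found in the camera images.
- box_orange: orange closed sample box, 95 mm deep (x), 40 mm thick (y), 160 mm high (z), 0.2 to 0.4 kg, mass centre in its middle; origin at the centre of its underside, z up, spine with paper label on the -x face, towards the robot. It stands in one of the rack's three middle places, 1.5 mm from the boxes beside it. Its depth is too wide to pinch
- box_back (a point): middle of the orange box's top back edge (x = 47.5, z = 160 mm in its frame), free from behind. Drawn forward near there with under 2 N, the box pivots about its front bottom edge; the edge rises 26 mm until it balances at about 31 degrees, then it goes on until its spine rests on the front bar at about 36 degrees, where it stays by itself
- rack: grey steel rack, open above and behind, fixed; origin on the worktop under the centre of the row, x towards its back (away from the robot, up to 0.25 rad off), y along the row. Floor 6 mm thick; five places at y = -83, -41.5, 0, 41.5, 83 mm. Lips before and behind the boxes (inner faces x = -49.5 and 49.5, tops z = 10 and 16 mm). End plates at y = +-107 mm, 62 mm high
- rack_bar (a point): middle of the rack's front bar: round steel, 10 mm thick, along the rack's y over its full width, at x = -84, z = 50 mm in the rack's frame. It catches a box that is tipped forward. Nothing stands within 70 mm behind the row of boxes
- plate: black reader plate, 150 x 90 x 6 mm, fixed flat on the worktop left or right of the rack; origin at the centre of its underside, x along its length (roughly away from the robot, up to 0.35 rad off), z up. A white outline 104 x 51 mm in its middle, along its length, marks where the box's foot goes (either way round)
- plate_mid (a point): centre of the reader plate's upper face, 6 mm above the worktop; axes as the plate
- box_a: closed box of the same size as box_orange (95 x 40 x 160 mm, 0.3 kg), blue, standing in the rack row at one end of the row; origin at the centre of its underside, z up, spine on its -x face. It is to stay standing in its place
- box_b: closed box of the same size as box_orange (95 x 40 x 160 mm, 0.3 kg), grey, standing in the rack row at one of the three middle places; origin at the centre of its underside, z up, spine on its -x face. It is to stay standing in its place
- box_c: closed box of the same size as box_orange (95 x 40 x 160 mm, 0.3 kg), blue, standing in the rack row at one of the three middle places; origin at the centre of its underside, z up, spine on its -x face. It is to stay standing in its place
- box_d: closed box of the same size as box_orange (95 x 40 x 160 mm, 0.3 kg), grey, standing in the rack row at one end of the row; origin at the centre of its underside, z up, spine on its -x face. It is to stay standing in its place
- pot_red: white sample pot with a red cap, 50 mm across, 68 mm high, 0.06 kg, standing loose on the reader plate, where the box must go; origin at the centre of its underside, z up. Bare worktop to stand it on lies round the plate; a balance takes up the worktop beyond x = 0.55 m at y over 0.28 m, a filling station all beyond y = -0.45 m
- pot_white: white sample pot with a white cap, 53 mm across, 61 mm high, loose on the worktop in front of the rack, to one side; origin at the centre of its underside, z up
- pot_blue: white sample pot with a blue cap, 56 mm across, 76 mm high, loose on the worktop in front of the rack, to the other side; origin at the centre of its underside, z up
- oil_jar: white jar with a blue cap and band, 66 mm across, 91 mm high, loose on the worktop to the right of the rack; origin at the centre of its underside, z up
- calculator: black calculator lying flat, 132 x 74 x 14 mm, loose, on the side of the rack away from the plate; origin at the centre of its underside
Not all that is in view belongs to the job. Leave any green look-alike of the box_d alone. Leave any yellow look-alike of the pot_red alone.

How it is judged:
On the way, in this order (a step that is already met when the one before it is completed fails the run):
1. the orange box is tipped forward and leans by itself on the front bar, its foot still in the rack, untouched by the robot (angle between box_orange's own z axis and vertical between 0.55 and 0.85 rad and horizontal distance between box_orange and rack below 0.1 m and x of box_orange in the frame of rack between -0.05 and 0.05 m and height (world z) of box_orange below 0.06 m and contact force between each of the fingers, the arm and box_orange below 0.2 N), for 0.2 s.
2. the orange box is lifted clear of the rack (height (world z) of box_orange above 0.09 m and contact force between box_orange and rack below 0.1 N), for 0.05 s.
3. the orange box is set down on the plate while still held (horizontal distance between box_orange and plate_mid below 0.025 m and angle between box_orange's own z axis and vertical below 0.1 rad and angle between the x axis of box_orange and the x axis of plate, either way round below 0.2 rad and z of box_orange in the frame of plate_mid between -0.005 and 0.006 m and contact force between the fingers and box_orange above 0.5 N), for 0.1 s.
At the end, for the whole second after the job is handed in: the orange box stands released, still and upright (0.1 rad) on the plate, centred within 25 mm, lengthwise within 0.2 rad; the red-capped pot stands still and upright on the bare worktop (underside within 2 mm of it); the other boxes stand in the rack (0.1 rad, 15 mm of the row line) (horizontal distance between box_orange and plate_mid below 0.025 m and angle between each of box_orange, pot_red, box_a, box_b, box_c, box_d's own z axis and vertical below 0.1 rad and angle between the x axis of box_orange and the x axis of plate, either way round below 0.2 rad and z of box_orange in the frame of plate_mid between -0.005 and 0.006 m and linear speed of each of box_orange, pot_red below 0.02 m/s and contact force between each of the fingers, the arm and box_orange below 0.2 N and height (world z) of pot_red below 0.002 m and x of box_a in the frame of rack between -0.015 and 0.015 m and z of box_a in the frame of rack between 0 and 0.012 m and x of box_b in the frame of rack between -0.015 and 0.015 m and z of box_b in the frame of rack between 0 and 0.012 m and x of box_c in the frame of rack between -0.015 and 0.015 m and z of box_c in the frame of rack between 0 and 0.012 m and x of box_d in the frame of rack between -0.015 and 0.015 m and z of box_d in the frame of rack between 0 and 0.012 m); the robot touches nothing.
It fails at once if the red-capped pot is tipped over (angle between pot_red's own z axis and vertical above 0.6 rad).
It fails at once if another box is tipped over (0.3 rad) or lifted out of the rack (angle between any of box_a, box_b, box_c, box_d's own z axis and vertical above 0.3 rad or height (world z) of any of box_a, box_b, box_c, box_d above 0.05 m).
It fails at once if the white-capped pot, the blue-capped pot, the white jar or the calculator is moved more than 40 mm or tipped over (distance of any of pot_white, pot_blue, oil_jar, calculator from where it was at the start of the episode above 0.04 m or angle between any of pot_white, pot_blue, oil_jar, calculator's own z axis and vertical above 0.5 rad).
It also fails if it takes over 72 s, if anything falls off the work surface, if the arm or the gripper's body presses on something with over 40 N, if the wrist force passes 120 N, or if a joint passes its speed limit or range.

## Working session

There is one attempt and no reset: what is moved stays moved. The work goes in short steps, Python scripts to look and compute and a tool call to move; the robot and the scene stay as the last step left them, time stands still between calls to the robot, and variables do not carry over. Pictures are saved under pics/ and viewed, at most 13 in all, crops included, and the job is handed in when it is done.

Besides the shell and the picture viewer there is one more tool, called after "Call:" by a JSON object that holds its "name" and its "arguments", one argument or row to a line. step_arm: Moves the arm, as the interface text tells. Its arguments: {"type":"object","properties":{"steps":{"type":"array"},"grip_force":{"type":"number"}},"required":["steps"]}

```bash
mkdir -p pics
cat > h.py <<'E'
import numpy as np, cv2
from scipy.spatial.transform import Rotation as R
from workcell import telemetry, capture, get_calibration, order, spot_in, trace, place_of, bot
def snap(n,f=None):
    c=get_calibration(n); im=capture(n)
    if f: cv2.imwrite('pics/'+f,im[:,:,::-1])
    return im,c
def w(c,p):
    return (np.linalg.inv(np.array(c["camera_from_world"]))@np.r_[p,1])[:3]
def ray(c,u,v):
    K=np.array([[c['fx'],0,c['cx']],[0,c['fy'],c['cy']],[0,0,1.]])
    a=cv2.undistortPoints(np.array([[[u,v]]],float),K,np.array([c['k1'],0,0,0.]))[0,0]
    T=np.linalg.inv(np.array(c["camera_from_world"])); return T[:3,3],T[:3,:3]@np.array([a[0],-a[1],-1])
def atz(c,u,v,z):
    o,d=ray(c,u,v); return o+d*(z-o[2])/d[2]
def px(c,P):
    q=np.array(c["camera_from_world"])@np.r_[P,1]; x,y=q[0]/-q[2],-q[1]/-q[2]
    s=1+c['k1']*(x*x+y*y); return c['fx']*x*s+c['cx'],c['fy']*y*s+c['cy']
def rel(P,Rm=None):
    """tool-frame shift (cm) and turn from present pose to world TCP P, rotation matrix Rm"""
    s=telemetry.sense(); R0=R.from_rotvec(s['eef_rot']).as_matrix()
    t=R0.T@(np.array(P)-s['position'])*100
    a=R.from_matrix(R0.T@Rm).as_rotvec() if Rm is not None else np.zeros(3)
    print('pos',np.round(s['position'],4),'t',np.round(t,2),'a',np.round(a,3),'dist',round(float(np.linalg.norm(t)),1))
def down(yaw):
    """tool down; tool y (closing) at angle yaw in world"""
    y=np.array([np.cos(yaw),np.sin(yaw),0]); z=np.array([0,0,-1.]); return np.stack([np.cross(y,z),y,z],1)
E
python3 - <<'E'
from h import *
s=telemetry.sense(); print({k:np.round(v,3).tolist() for k,v in s.items()}, bot.grasp_offset)
print(np.round(R.from_rotvec(s['eef_rot']).as_matrix(),2).tolist())
for cam in ['top','side']:
    im,c=snap(cam,cam+'0.png'); 
    for n in ['box_orange','box_back','rack','rack_bar','plate','plate_mid','pot_red','pot_white','pot_blue','oil_jar','calculator','box_a','box_b']:
        print(cam,n,[(np.round(w(c,d['xyz']),3).tolist(),round(d['score'],2)) for d in place_of(cam,n)[:3]])
print(telemetry.sense()['time_s'])
E
```

```text
{'time_s': 0.0, 'joints': [0.926, 0.313, 1.498, 0.0, 1.331, -0.223], 'qd': [0.0, 0.0, -0.001, -0.001, 0.001, 0.0], 'tau': [-0.001, -41.225, -25.975, -0.0, 0.004, 0.0], 'position': [0.215, 0.479, 0.231], 'eef_rot': [-0.658, -3.071, 0.002], 'ft_force': [0.418, 0.854, 0.233], 'ft_torque': [-0.036, 0.002, -0.007], 'gripper_force': 0.0, 'width': 0.085} 0.0187
[[-0.91, 0.41, -0.0], [0.41, 0.91, -0.0], [0.0, -0.0, -1.0]]
top box_orange [([0.588, 0.003, 0.005], 0.81), ([0.633, -0.006, 0.169], 0.35)]
top box_back [([0.633, -0.007, 0.164], 0.84), ([0.5, 0.015, 0.05], 0.49)]
top rack [([0.589, 0.005, 0.003], 0.55), ([0.503, 0.016, 0.048], 0.43), ([0.382, -0.131, 0.001], 0.27)]
top rack_bar [([0.504, 0.017, 0.051], 0.81)]
top plate [([0.45, -0.324, 0.004], 0.66)]
top plate_mid [([0.446, -0.325, 0.006], 0.95)]
top pot_red [([0.454, -0.322, 0.003], 0.94), ([0.546, -0.441, -0.002], 0.66)]
top pot_white [([0.369, 0.157, -0.001], 0.86)]
top pot_blue [([0.385, -0.13, -0.002], 0.67)]
top oil_jar [([0.654, -0.333, -0.001], 0.68), ([0.455, -0.321, 0.005], 0.63), ([0.499, 0.017, 0.048], 0.58)]
top calcula
[... 387 characters left out ...]
], 0.88)]
side rack [([0.592, 0.005, -0.004], 0.61), ([0.447, -0.321, 0.008], 0.27)]
side rack_bar [([0.505, 0.018, 0.048], 0.98)]
side plate [([0.447, -0.323, -0.0], 0.71)]
side plate_mid [([0.449, -0.322, 0.011], 0.72)]
side pot_red [([0.557, -0.44, 0.0], 0.61), ([0.454, -0.323, 0.004], 0.6)]
side pot_white [([0.364, 0.161, -0.001], 0.66)]
side pot_blue [([0.386, -0.125, 0.0], 0.9)]
side oil_jar [([0.656, -0.331, 0.0], 0.92)]
side calculator [([0.434, 0.306, -0.001], 0.87)]
side box_a [([0.572, -0.076, 0.003], 0.85), ([0.783, -0.114, -0.001], 0.77), ([0.592, 0.045, 0.006], 0.73)]
side box_b [([0.572, -0.076, 0.003], 0.85), ([0.783, -0.114, -0.001], 0.77), ([0.592, 0.045, 0.006], 0.73)]
1.4
```

View pics/top0.png

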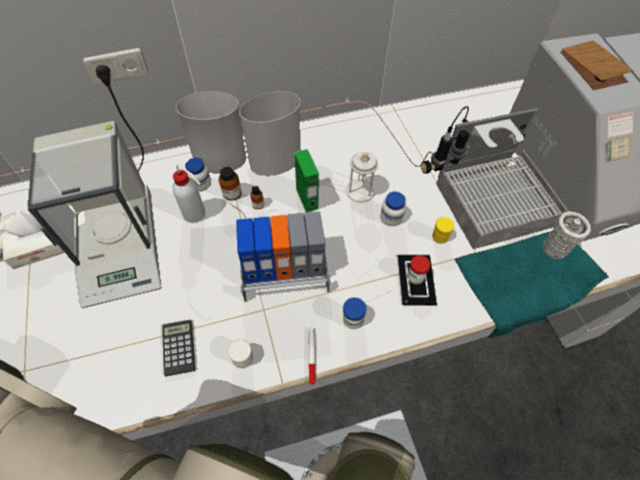

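View pics/side0.png

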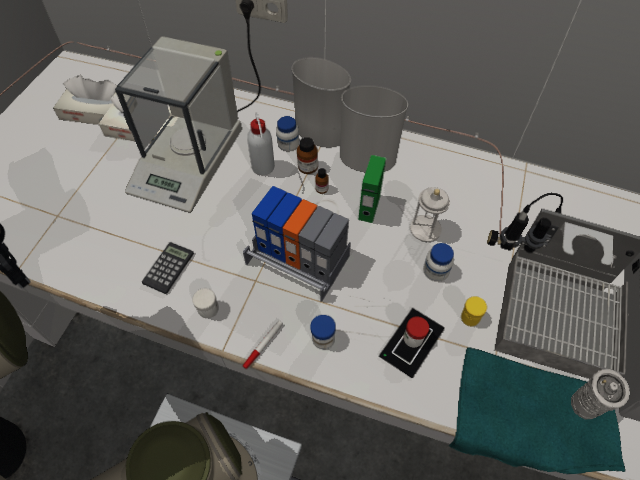

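The top view shows the orange box in the middle of the row (282,247), the plate at (417,280) with the red pot on it at (419,270), and the yellow look-alike pot at (443,230). The side view agrees: orange box at (298,235), red pot at (417,330). Next I measure the plate and rack yaw.

Run:
```python
from h import *
for cam in ['top','side']:
    im,c=snap(cam)
    t=trace(cam,'plate')[0]; m=t['mask'].astype(np.uint8); 
    ct=max(cv2.findContours(m,0,1)[0],key=cv2.contourArea)[:,0,:]
    P=np.array([atz(c,u,v,0.006)[:2] for u,v in ct],np.float32)
    # robust: dark pixels only
    g=(im.max(2)<70)&(cv2.dilate(m,np.ones((5,5)))>0)
    ys,xs=np.nonzero(g); Q=np.array([atz(c,u,v,0.006)[:2] for u,v in zip(xs,ys)],np.float32)
    for S in (P,Q):
        r=cv2.minAreaRect(S*1000); print(cam,np.round(r[0],1),np.round(r[1],1),round(r[2],1),len(S))
    o=place_of(cam,'pot_red'); print([(np.round(w(c,d['xyz']),3),round(d['score'],2)) for d in o[:2]])
    o=place_of(cam,'box_orange'); print([(np.round(w(c,d['xyz']),3),round(d['score'],2)) for d in o[:1]])
    o=place_of(cam,'rack_bar'); print([(np.round(w(c,d['xyz']),3),round(d['score'],2)) for d in o[:1]])
rel([0.454,-0.322,0.15],down(1.0))
```

```text
top [ 445.6 -322.3] [ 91.5 148.5] 73.4 185
top [ 443.9 -323. ] [ 87.2 146.1] 72.9 910
[(array([ 0.453, -0.321,  0.006]), 0.97), (array([ 0.551, -0.44 , -0.   ]), 0.83)]
[]
[(array([0.5  , 0.016, 0.05 ]), 0.81)]
side [ 446.2 -320.2] [ 91.2 151.6] 72.9 160
side [ 445.8 -320.9] [ 89.6 150. ] 73.2 1593
[(array([ 0.453, -0.321,  0.003]), 0.96), (array([ 0.554, -0.441,  0.001]), 0.95)]
[(array([0.588, 0.006, 0.008]), 0.62)]
[(array([0.504, 0.018, 0.047]), 0.87)]
pos [0.2149 0.479  0.2313] t [-54.6  -63.29   8.13] a [-0.     0.     0.149] dist 84.0
```

Call:
{"name": "step_arm", "arguments": {
  "steps": [
    [[-2,-2.3,0,0,0,0,-1],[-5.4,-6.3,0,0,0,0,-1],[-9.5,-11,0,0,0,0,-1],[-13.6,-15.8,0,0,0,0,-1],[-17.7,-20.5,0,0,0,0,-1],[-21.8,-25.3,0,0,0,0,-1],[-25.9,-30,0,0,0,0,-1],[-30,-34.8,0,0,0,0,-1],[-34.1,-39.5,0,0,0,0,-1],[-38.2,-44.3,0,0,0,0,-1],[-42.3,-49,0,0,0,0,-1],[-46.4,-53.8,1,0,0,0,-1]]
  ],
  "grip_force": 40
}}

```text
time_s: 3.4
position: [0.4176, -0.2011, 0.2223]
eef_rot: [0.658, 3.07, -0.001]
ft_force: [0.7, 1.0, 0.3]
width: 0.0852
gripper_force: 0.0
```

```bash
python3 -c "
from h import *
s=telemetry.sense();print(s['joints'],s['qd'],s['time_s'])
rel([0.453,-0.3215,0.15]);rel([0.453,-0.3215,0.03],down(1.15))"
```

```text
[-7.02526967e-01  1.83596865e-01  1.68856386e+00  1.64841268e-04
  1.26742458e+00 -1.85097913e+00] [-0.66662431  0.77924321 -0.68422566  0.00222742 -0.08946325 -0.66968736] 3.4
pos [ 0.4176 -0.2011  0.2223] t [-8.15 -9.53  7.25] a [0. 0. 0.] dist 14.5
pos [ 0.4176 -0.2011  0.2223] t [-8.13 -9.52 19.25] a [-0.     0.002 -0.002] dist 23.0
```

Call:
{"name": "step_arm", "arguments": {
  "steps": [
    [[-3,-3.5,1,0,0,0,-1],[-6,-7,3,0,0,0,-1],[-8.1,-9.5,6,0,0,0,-1],[-8.1,-9.5,10,0,0,0,-1],[-8.1,-9.5,14,0,0,0,-1],[-8.1,-9.5,17,0,0,0,-1],[-8.1,-9.5,19,0,0,0,-1],[-8.1,-9.5,19.2,0,0,0,0.3],[-8.1,-9.5,19.2,0,0,0,0.8],[-8.1,-9.5,19.2,0,0,0,0.8],[-8.1,-9.5,19.2,0,0,0,0.8],[-8.1,-9.5,19.2,0,0,0,0.8]]
  ],
  "grip_force": 40
}}

```text
time_s: 4.9
position: [0.4526, -0.3189, 0.0309]
eef_rot: [0.657, 3.07, -0.002]
ft_force: [-0.4, 0.2, 6.0]
width: 0.0472
gripper_force: 41.4
```

```bash
python3 -c "
from h import *
rel([0.54,-0.235,0.03]); rel([0.54,-0.235,0.09])"
```

```text
pos [ 0.4526 -0.3189  0.0309] t [-4.54 11.23  0.09] a [0. 0. 0.] dist 12.1
pos [ 0.4526 -0.3189  0.0309] t [-4.55 11.23 -5.91] a [0. 0. 0.] dist 13.5
```

Call:
{"name": "step_arm", "arguments": {
  "steps": [
    [[0,0,-2,0,0,0,0.8],[0,0,-4.5,0,0,0,0.8],[-1.5,3.5,-5,0,0,0,0.8],[-3,7,-5,0,0,0,0.8],[-4.2,10.3,-5,0,0,0,0.8],[-4.5,11.2,-4,0,0,0,0.8],[-4.5,11.2,-2,0,0,0,0.8],[-4.5,11.2,-0.3,0,0,0,0.8],[-4.5,11.2,0.3,0,0,0,0.8],[-4.5,11.2,0.6,0,0,0,0.8],[-4.5,11.2,0.6,0,0,0,0.8],[-4.5,11.2,0.6,0,0,0,0.3]]
  ]
}}

```text
time_s: 6.4
position: [0.5393, -0.2353, 0.025]
eef_rot: [0.658, 3.071, -0.001]
ft_force: [-2.8, 0.2, 6.3]
width: 0.0481
gripper_force: 41.9
```

Call:
{"name": "step_arm", "arguments": {
  "steps": [
    [[0,0,0,0,0,0,-1],[0,0,0,0,0,0,-1],[0,0,0,0,0,0,-1],[0,0,-3,0,0,0,-1],[0,0,-8,0,0,0,-1],[0,0,-14,0,0,0,-1],[0,0,-19,0,0,0,1],[0,0,-19.5,0,0,0,1]]
  ]
}}

```text
time_s: 7.4
position: [0.54, -0.2354, 0.2226]
eef_rot: [0.656, 3.066, -0.004]
ft_force: [0.1, 0.1, -0.8]
width: 0.0513
gripper_force: 0.0
```

Run:
```python
from h import *
for cam in ['top','side']:
    im,c=snap(cam)
    for n in ['pot_red','box_orange','box_back']:
        print(cam,n,[(np.round(w(c,d['xyz']),3).tolist(),round(d['score'],2)) for d in place_of(cam,n)[:2]])
    if cam=='top': cv2.imwrite('pics/t1.png',cv2.resize(im[150:350,180:500,::-1],None,fx=2.5,fy=2.5))
    t=trace(cam,'rack'); 
    # orange top pixels
    hsv=cv2.cvtColor(im,cv2.COLOR_RGB2HSV); m=cv2.inRange(hsv,(4,150,120),(18,255,255)); 
    k,l,st,ce=cv2.connectedComponentsWithStats(m); j=1+np.argmax(st[1:,4]); print(st[j],ce[j])
rel([0.68,0.0,0.225],down(1.416))
print(telemetry.sense()['joints'])
```

```text
top pot_red [([0.552, -0.44, -0.002], 0.74)]
top box_orange []
top box_back []
[570  52  15   5  28] [576.60714286  53.71428571]
side pot_red [([0.54, -0.236, -0.003], 0.78), ([0.556, -0.442, -0.003], 0.67)]
side box_orange [([0.589, 0.005, 0.011], 0.55)]
side box_back [([0.592, 0.006, -0.005], 0.22)]
[291 265   1   1   1] [291. 265.]
pos [ 0.5389 -0.2346  0.2182] t [-3.27 27.18 -0.68] a [ 0.    -0.001 -0.267] dist 27.4
[-6.09810453e-01  4.62037796e-01  1.31787228e+00  5.31940547e-05
  1.36270663e+00 -1.75877751e+00]
```

View pics/t1.png

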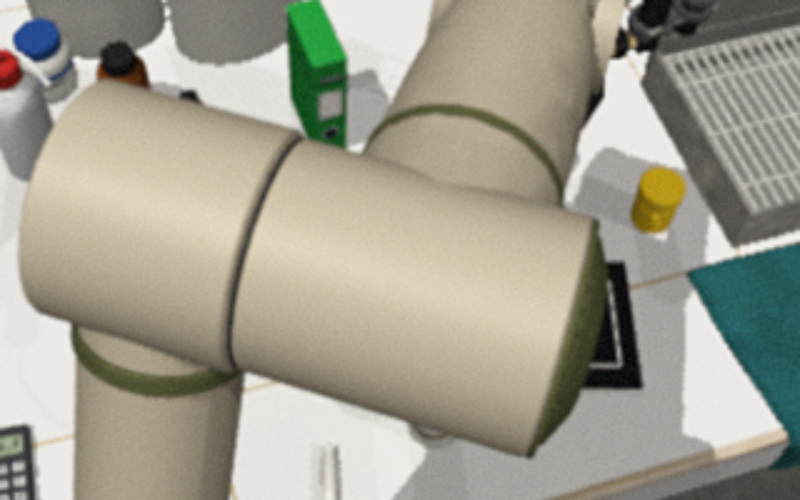

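Call:
{"name": "step_arm", "arguments": {
  "steps": [
    [[-0.3,2,-1,0,0,0,1],[-0.8,6,-2,0,0,-0.06,1],[-1.3,11,-2,0,0,-0.13,1],[-1.9,16,-2,0,0,-0.2,1],[-2.5,21,-2,0,0,-0.267,1],[-3,25,-2,0,0,-0.267,1],[-3.1,26.2,-1,0,0,-0.267,1],[-3.1,26.2,0,0,0,-0.267,1],[-3.1,26.2,0,0,0,-0.267,1]]
  ]
}}

```text
time_s: 9.02
position: [0.6738, -0.0093, 0.2178]
eef_rot: [-0.245, -3.13, 0.0]
ft_force: [-0.3, -0.3, 0.1]
width: -0.0002
gripper_force: 0.0
```

Run:
```python
from h import *
im,c=snap('wrist','w1.png')
s=telemetry.sense(); print(s['position'],s['joints'],s['width'])
for n in ['box_orange','box_back']:
    print(n,[(np.round(w(c,d['xyz']),4).tolist(),round(d['score'],2)) for d in place_of('wrist',n)[:2]])
im,c=snap('side')
for n in ['pot_red','box_orange','box_back']:
    print(n,[(np.round(w(c,d['xyz']),4).tolist(),round(d['score'],2)) for d in place_of('side',n)[:2]])
```

```text
[ 0.67407947 -0.00943444  0.2186257 ] [-1.87310170e-01  6.66773438e-01  9.88170780e-01 -1.74937356e-04
  1.48746773e+00 -1.60182004e+00] 5.473154100482876e-05
box_orange [([0.5878, 0.0016, 0.0022], 0.89)]
box_back [([0.6286, -0.0097, 0.1641], 0.83)]
pot_red [([0.5553, -0.4397, -0.0034], 0.78), ([0.5405, -0.2384, 0.0004], 0.68)]
box_orange [([0.5881, 0.0056, 0.0097], 0.58), ([0.4465, -0.3215, 0.0016], 0.16)]
box_back [([0.6327, -0.001, 0.1683], 0.97)]
```

View pics/w1.png

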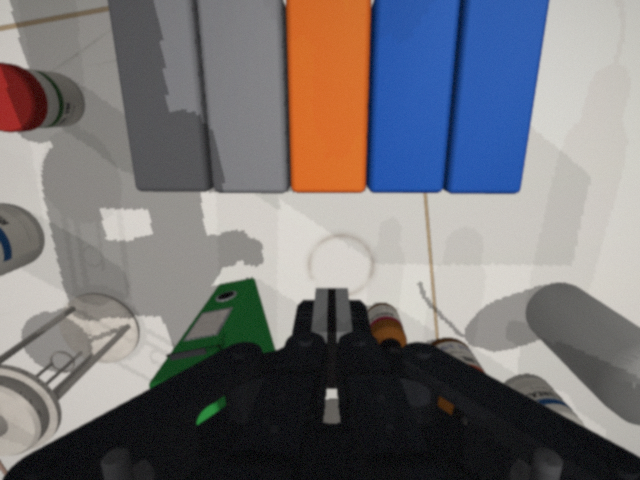

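The wrist view shows the orange box's back edge from (291,190) to (368,190), square to the tool. The fingers at u≈331 are in line with its middle.

Run:
```python
from h import *
c=get_calibration('wrist'); s=telemetry.sense(); R0=R.from_rotvec(s['eef_rot']).as_matrix()
for u,v in [(291,190),(368,191),(137,189),(521,191)]:
    p=atz(c,u,v,0.166); print(np.round(p,4),'tool cm',np.round(R0.T@(p-s['position'])*100,2))
```

```text
[ 0.6281 -0.0233  0.166 ] tool cm [ 4.37 -2.16  5.32]
[0.6348 0.0168 0.166 ] tool cm [4.32 1.91 5.32]
[ 0.6151 -0.1036  0.166 ] tool cm [  4.41 -10.29   5.32]
[0.6472 0.0966 0.166 ] tool cm [4.34 9.99 5.32]
```

Call:
{"name": "step_arm", "arguments": {
  "steps": [
    [[0,-0.1,2,0,0,0,1],[0.3,-0.15,4.5,0,0,0,1],[1,-0.15,6,0,0,0,1],[2,-0.15,6.25,0,0,0,1],[2.9,-0.15,6.25,0,0,0,1],[3.3,-0.15,6.25,0,0,0,1],[3.8,-0.15,6.1,0,0,0,1],[4.3,-0.15,5.9,0,0,0,1],[4.8,-0.15,5.65,0,0,0,1],[5.3,-0.15,5.4,0,0,0,1],[5.8,-0.15,5.1,0,0,0,1],[6.3,-0.15,4.9,0,0,0,1]]
  ]
}}

```text
time_s: 10.88
position: [0.6116, -0.0, 0.1699]
eef_rot: [-0.243, -3.132, -0.0]
ft_force: [0.3, -0.1, 0.7]
width: -0.0001
gripper_force: 0.2
```

Run:
```python
from h import *
im,c=snap('wrist','w2.png')
s=telemetry.sense(); print(s['position'],s['ft_force'],s['time_s'])
```

```text
[6.11355521e-01 8.24932916e-05 1.70168269e-01] [ 0.20804615 -0.99085488 -0.26850466] 10.925
```

View pics/w2.png

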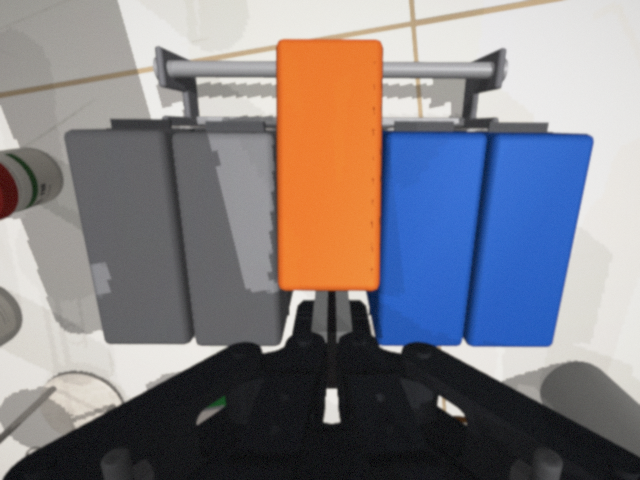

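The orange box is tipping cleanly (back edge now at v≈290, front edge at v≈40) and its neighbours haven't moved. I keep drawing it forward.

Call:
{"name": "step_arm", "arguments": {
  "steps": [
    [[0.6,0,-0.2,0,0,0,1],[1.2,0,-0.4,0,0,0,1],[1.8,0,-0.55,0,0,0,1],[2.4,0,-0.7,0,0,0,1],[3,0,-0.8,0,0,0,1],[3.5,0,-0.9,0,0,0,1],[4,0,-1,0,0,0,1],[4.5,0,-1,0,0,0,1],[5,0,-1,0,0,0,1],[5.4,0,-1,0,0,0,1],[5.8,0,-1,0,0,0,1],[6,0,-1,0,0,0,1]]
  ]
}}

```text
time_s: 12.42
position: [0.5526, 0.0092, 0.1798]
eef_rot: [-0.243, -3.132, 0.0]
ft_force: [0.0, -0.0, 0.1]
width: 0.0004
gripper_force: 0.0
```

Run:
```python
from h import *
im,c=snap('wrist','w3.png')
s=telemetry.sense(); print(s['position'],s['ft_force'],s['time_s'],s['joints'])
im,c=snap('side')
for n in ['box_orange','box_back']:
    print(n,[(np.round(w(c,d['xyz']),4).tolist(),round(d['score'],2)) for d in place_of('side',n)[:2]])
```

```text
[0.55249459 0.00919288 0.17983252] [ 0.68942167 -0.02305241 -0.40764193] 12.475 [-1.95405065e-01  4.16685632e-01  1.48909807e+00 -3.13618113e-05
  1.23590631e+00 -1.61140635e+00]
box_orange [([0.5781, 0.0069, 0.0344], 0.85), ([0.5422, -0.239, -0.0014], 0.7)]
box_back [([0.5269, 0.0171, 0.1945], 0.8)]
```

View pics/w3.png

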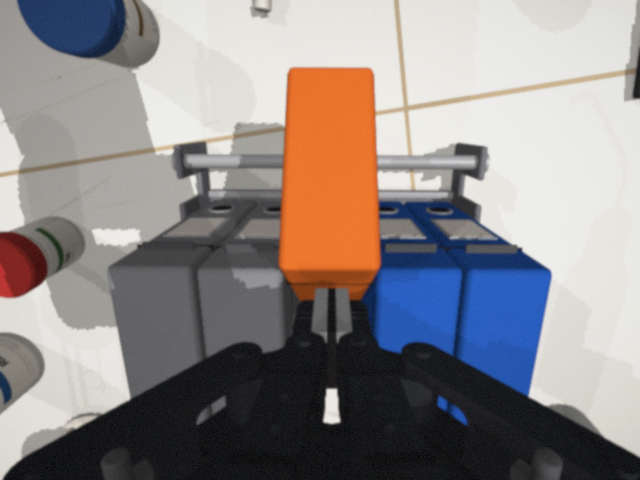

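Call:
{"name": "step_arm", "arguments": {
  "steps": [
    [[-0.5,0,-1,0,0,0,1],[-0.5,0,-5,0,0,0,1],[0,0,-9,0,0,0,0],[3,0,-9,0,0,0,-1],[7,0,-9,0,-0.15,0,-1],[10,0,-8,0,-0.31,0,-1],[10.1,0,-7,0,-0.47,0,-1],[10.1,0,-6.5,0,-0.63,0,-1],[10.1,0,-6.5,0,-0.63,0,-1]]
  ]
}}

```text
time_s: 13.75
position: [0.4518, 0.025, 0.2445]
eef_rot: [0.194, 2.507, -0.063]
ft_force: [-0.2, -0.5, -0.3]
width: 0.0853
gripper_force: 0.0
```

Run:
```python
from h import *
im,c=snap('wrist','w4.png')
s=telemetry.sense(); print(s['position'],s['ft_force'],s['time_s'],s['joints'],s['width'])
for n in ['box_orange','box_back']:
    print(n,[(np.round(w(c,d['xyz']),4).tolist(),round(d['score'],2)) for d in place_of('wrist',n)[:2]])
im,c=snap('side')
for n in ['box_orange','box_back']:
    print(n,[(np.round(w(c,d['xyz']),4).tolist(),round(d['score'],2)) for d in place_of('side',n)[:2]])
```

```text
[0.45313352 0.02465102 0.24568305] [ 0.1404936  -0.68369345  0.55715248] 13.8 [-0.23096834 -0.15893604  2.10627625  0.08318048  0.56896206 -1.70249123] 0.08503647213503632
box_orange []
box_back [([0.5201, 0.0116, 0.1903], 0.75)]
box_orange [([0.5807, 0.0088, 0.0352], 0.86)]
box_back [([0.5258, 0.0141, 0.1914], 0.73)]
```

View pics/w4.png

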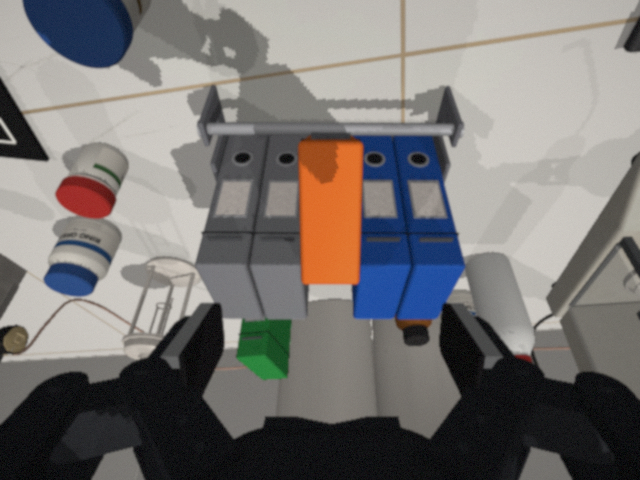

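The box leans on the bar by itself, untouched. Its top face runs from v≈140 (front edge) to v≈283 (back edge), at u 300 to 362.

Run:
```python
from h import *
c=get_calibration('wrist'); s=telemetry.sense(); R0=R.from_rotvec(s['eef_rot']).as_matrix()
print(np.round(R0,3).tolist())
f=atz(c,331.5,140,.1354); b=atz(c,331,284,.1913); print(f,b,np.linalg.norm(f-b))
for p in (f,b): print('tool cm',np.round(R0.T@(p-s['position'])*100,2))
for z in (.125,.14,.155):
    pass
# plane of top face is z_tool const if tool parallel box; grasp = top centre + 22mm along tool z
m=(f+b)/2; t=R0.T@(m-s['position'])*100; print('topcentre',m,t,'TCP shift',t+[0,0,2.2+1.87])
```

```text
[[-0.799, 0.154, 0.582], [0.125, 0.988, -0.091], [-0.589, -0.0, -0.808]]
[0.44930694 0.0251681  0.1354    ] [0.5228382  0.01354505 0.1913    ] 0.09309539063789143
tool cm [ 6.85 -0.    8.62]
tool cm [-2.46 -0.02  8.49]
topcentre [0.48607257 0.01935657 0.16335   ] [ 2.19566016 -0.01015557  8.55626381] TCP shift [ 2.19566016e+00 -1.01555695e-02  1.26262638e+01]
```

Call:
{"name": "step_arm", "arguments": {
  "steps": [
    [[1.2,0,2,0,0,0,-1],[2.2,0,5,0,0,0,-1],[2.2,0,8,0,0,0,-1],[2.2,0,11,0,0,0,-1],[2.2,0,12.4,0,0,0,-1],[2.2,0,12.6,0,0,0,-1],[2.2,0,12.6,0,0,0,0],[2.2,0,12.6,0,0,0,0.8],[2.2,0,12.6,0,0,0,0.8],[2.2,0,12.6,0,0,0,0.8],[2.2,0,12.6,0,0,0,0.8],[2.2,0,12.6,0,0,0,0.8]]
  ],
  "grip_force": 80
}}

```text
time_s: 15.55
position: [0.509, 0.016, 0.1307]
eef_rot: [0.194, 2.504, -0.064]
ft_force: [-3.7, 0.6, 6.2]
width: 0.039
gripper_force: 79.8
```

Run:
```python
from h import *
s=telemetry.sense(); print(s['position'],s['ft_force'],s['time_s'],s['joints'],s['width'],s['gripper_force'])
im,c=snap('side')
for n in ['box_orange']:
    print(n,[(np.round(w(c,d['xyz']),4).tolist(),round(d['score'],2)) for d in place_of('side',n)[:2]])
```

```text
[0.5090191 0.0159946 0.1307294] [-3.70446598  0.64087851  6.18800211] 15.55 [-0.21831422  0.17357172  2.13710513  0.18601194  0.20389489 -1.80449245] 0.03904755313617925 79.75317478179932
box_orange [([0.5759, 0.0103, 0.0384], 0.73)]
```

Call:
{"name": "step_arm", "arguments": {
  "steps": [
    [[0,0,-0.5,0,0,0,0.8],[-0.1,0,-1.5,0,0,0,0.8],[-0.2,0,-2.8,0,0,0,0.8],[-0.3,0,-4,0,0,0,0.8],[-0.3,0,-5.5,0,0,0,0.8],[-0.3,0,-7,0,0,0,0.8],[-0.3,0,-8.5,0,0,0,0.8],[-0.3,0,-10,0,0,0,0.8],[-0.3,0,-11.5,0,0,0,0.8],[-0.3,0,-12.5,0,0,0,0.8],[-0.3,0,-13,0,0,0,0.8],[-0.3,0,-13,0,0,0,0.8]]
  ]
}}

```text
time_s: 17.15
position: [0.4354, 0.0274, 0.2369]
eef_rot: [0.194, 2.505, -0.063]
ft_force: [0.1, 0.4, -1.7]
width: 0.0392
gripper_force: 80.7
```

Run:
```python
from h import *
s=telemetry.sense(); print(s['position'],s['ft_force'],s['time_s'],s['joints'],s['width'],s['gripper_force'])
im,c=snap('side','s5.png')
for n in ['box_orange','box_back']:
    print(n,[(np.round(w(c,d['xyz']),4).tolist(),round(d['score'],2)) for d in place_of('side',n)[:2]])
rel([0.43,0.02,0.30],down(1.416)); rel([0.446,-0.3215,0.28],down(1.28))
```

```text
[0.43539643 0.02743478 0.23694895] [ 0.05024135  0.35052193 -1.67413686] 17.15 [-0.23602544 -0.19509854  2.1600626   0.09147878  0.5498598  -1.71455537] 0.03915562842966293 80.70582747459412
box_orange [([0.5072, 0.0185, 0.1417], 0.55)]
box_back [([0.4512, 0.026, 0.299], 0.78)]
pos [0.4355 0.0274 0.2364] t [-3.4  -0.82 -5.39] a [ 0.     0.629 -0.   ] dist 6.4
pos [0.4355 0.0274 0.2364] t [ -7.76 -34.31   0.25] a [0.043 0.628 0.131] dist 35.2
```

View pics/s5.png

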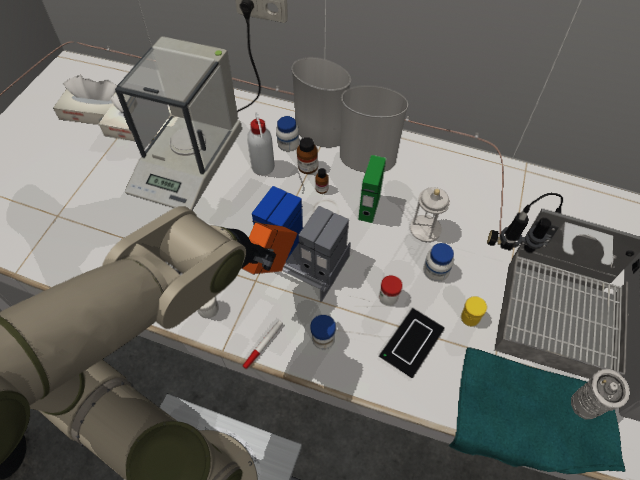

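The orange box is out of the rack and firmly held at (275,250). The other boxes are standing, and the plate at (412,342) is clear. Next I bring the box upright and carry it over the plate.

Call:
{"name": "step_arm", "arguments": {
  "steps": [
    [[-1.2,-0.2,-1.8,0,0.1,0,0.8],[-2.2,-0.4,-3.6,0,0.25,0,0.8],[-3,-0.8,-4.8,0,0.4,0,0.8],[-3.6,-2.5,-5,0,0.53,0.01,0.8],[-4.2,-6,-4.6,0.005,0.628,0.02,0.8],[-4.8,-10.5,-3.9,0.01,0.628,0.04,0.8],[-5.4,-15,-3,0.02,0.628,0.06,0.8],[-6,-19.5,-2.2,0.025,0.628,0.08,0.8],[-6.6,-24,-1.4,0.03,0.628,0.1,0.8],[-7.1,-28.5,-0.7,0.038,0.628,0.12,0.8],[-7.6,-32.5,0,0.043,0.628,0.131,0.8],[-7.8,-34.3,0.2,0.043,0.628,0.131,0.8]]
  ]
}}

```text
time_s: 18.8
position: [0.4459, -0.3233, 0.28]
eef_rot: [0.457, 3.108, 0.001]
ft_force: [0.2, 1.2, -2.7]
width: 0.0392
gripper_force: 81.1
```

Call:
{"name": "step_arm", "arguments": {
  "steps": [
    [[0,0,1,0,0,0,0.8],[0,0,3,0,0,0,0.8],[0,0,5,0,0,0,0.8],[0,0,5,0,0,0,0.8],[0,0,5,0,0,0,0.8]]
  ]
}}

```text
time_s: 19.42
position: [0.4465, -0.3209, 0.232]
eef_rot: [0.453, 3.107, -0.002]
ft_force: [-0.1, 1.3, -3.1]
width: 0.0392
gripper_force: 81.1
```

Run:
```python
from h import *
s=telemetry.sense(); print(s['position'],s['ft_force'],s['time_s'],s['joints'],s['width'],s['gripper_force'])
print(np.round(R.from_rotvec(s['eef_rot']).as_matrix(),3).tolist())
for cam in ['side','top']:
    im,c=snap(cam,cam+'6.png')
    for n in ['box_orange','box_back','plate_mid']:
        print(cam,n,[(np.round(w(c,d['xyz']),4).tolist(),round(d['score'],2)) for d in place_of(cam,n)[:2]])
    if cam=='side': cv2.imwrite('pics/s6.png',cv2.resize(im[230:420,300:520,::-1],None,fx=3,fy=3))
rel([0.446,-0.3215,0.126],down(1.28))
```

```text
[ 0.44647485 -0.32089695  0.232008  ] [-0.12528395  1.25133276 -3.0668539 ] 19.425 [-8.36544449e-01  3.66010447e-01  1.42219022e+00  4.87397164e-04
  1.35122051e+00 -2.11789238e+00] 0.03923816177866568 81.1424732208252
[[-0.958, 0.286, 0.002], [0.286, 0.958, -0.001], [-0.002, -0.001, -1.0]]
side box_orange [([0.4468, -0.3205, 0.1153], 0.93)]
side box_back []
side plate_mid [([0.4481, -0.3192, 0.0076], 0.84)]
top box_orange []
top box_back []
top plate_mid []
pos [ 0.4461 -0.3214  0.2313] t [ 2.000e-02 -1.000e-02  1.053e+01] a [-0.     0.001  0.   ] dist 10.5
```

View pics/s6.png

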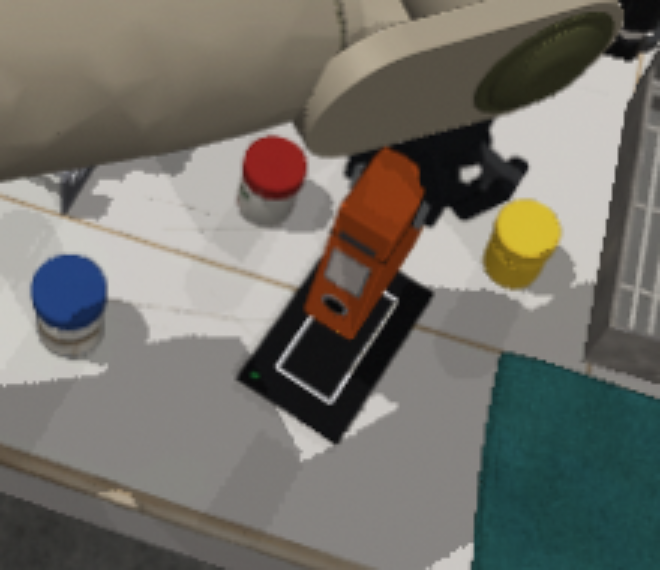

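The held box hangs upright over the outline and in line with the plate. In the enlarged crop its spine foot is at about (350,330). Now I lower it.

Call:
{"name": "step_arm", "arguments": {
  "steps": [
    [[0,0,2,0,0,0,0.8],[0,0,4.5,0,0,0,0.8],[0,0,7,0,0,0,0.8],[0,0,9,0,0,0,0.8],[0,0,10,0,0,0,0.8],[0,0,10.3,0,0,0,0.8],[0,0,10.5,0,0,0,0.8],[0,0,10.5,0,0,0,0.8]]
  ]
}}

```text
time_s: 20.82
position: [0.4464, -0.3217, 0.1275]
eef_rot: [0.454, 3.107, -0.002]
ft_force: [-2.3, 1.7, 5.4]
width: 0.0392
gripper_force: 81.7
```

Call:
{"name": "step_arm", "arguments": {
  "steps": [
    [[0,0,0.1,0,0,0,0.8],[0,0,0.1,0,0,0,0.8]]
  ]
}}

```text
time_s: 21.08
position: [0.4465, -0.3218, 0.1275]
eef_rot: [0.454, 3.106, -0.003]
ft_force: [-6.6, 3.1, 14.2]
width: 0.0391
gripper_force: 83.3
```

Run:
```python
from h import *
s=telemetry.sense(); print(s['position'],s['ft_force'],s['ft_torque'],s['time_s'])
im,c=snap('side')
print([(np.round(w(c,d['xyz']),4).tolist(),round(d['score'],2)) for d in place_of('side','box_orange')[:2]])
cv2.imwrite('pics/s7.png',cv2.resize(im[230:420,300:520,::-1],None,fx=3,fy=3))
```

```text
[ 0.44645541 -0.32177268  0.12746182] [-6.60472299  3.10101477 14.15925703] [1.05745659 0.92247228 0.10331251] 21.075
[([0.4465, -0.3187, 0.0082], 0.76)]
```

View pics/s7.png

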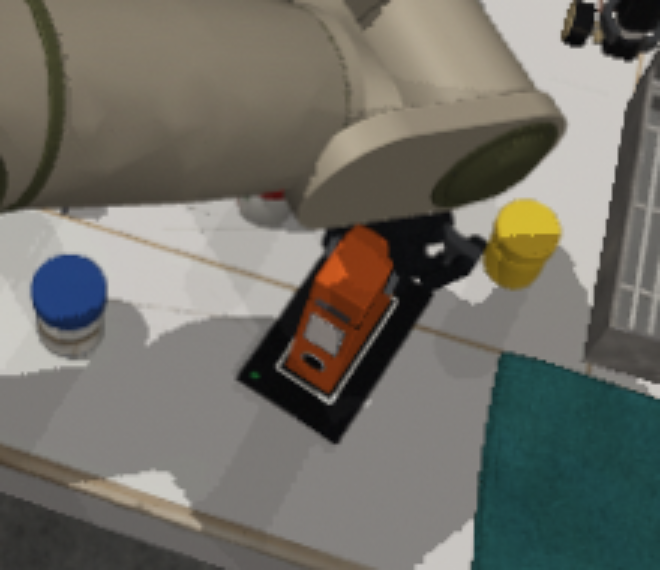

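It is seated inside the outline: the foot's front corners are at (290,370) and (330,390) in the crop. Now I ease off, release and rise.

Call:
{"name": "step_arm", "arguments": {
  "steps": [
    [[0,0,-0.1,0,0,0,0.8],[0,0,-0.1,0,0,0,0.8],[0,0,-0.1,0,0,0,-0.1],[0,0,-0.1,0,0,0,-0.6],[0,0,-0.1,0,0,0,-1],[0,0,-0.1,0,0,0,-1],[0,0,-0.1,0,0,0,-1],[0,0,-2,0,0,0,-1],[0,0,-5,0,0,0,-1],[0,0,-9,0,0,0,-1],[0,0,-14,0,0,0,-1],[0,0,-15,0,0,0,-1]]
  ]
}}

```text
time_s: 22.68
position: [0.4467, -0.3219, 0.2785]
eef_rot: [0.454, 3.103, -0.006]
ft_force: [-0.0, -0.2, -0.2]
width: 0.0856
gripper_force: 0.0
```

Call:
{"name": "step_arm", "arguments": {
  "steps": [
    [[0,2,0,0,0,0,-1],[0,6,0,0,0,0,-1],[0,11,0,0,0,0,-1],[0,16,0,0,0,0,-1],[0,21,0,0,0,0,-1],[0,26,0,0,0,0,-1],[0,31,0,0,0,0,-1],[0,34,0,0,0,0,-1],[0,35,0,0,0,0,-1],[0,35,0,0,0,0,-1]]
  ]
}}

```text
time_s: 23.92
position: [0.5459, 0.0143, 0.2742]
eef_rot: [-0.453, -3.108, 0.001]
ft_force: [-0.6, 0.5, -0.4]
width: 0.0853
gripper_force: 0.0
```

Run:
```python
from h import *
s=telemetry.sense(); print(s['position'],s['time_s'],np.abs(s['qd']).max(),s['ft_force'])
im,c=snap('side','s8.png')
for n in ['box_orange','pot_red','plate_mid','box_b']: print(n,[(np.round(w(c,d['xyz']),4).tolist(),round(d['score'],2)) for d in place_of('side',n)[:4]])
```

```text
[0.54586955 0.01434301 0.2742278 ] 23.925 0.032782624101961255 [-0.56449175  0.53629498 -0.4096665 ]
box_orange [([0.4461, -0.3197, 0.0094], 0.85)]
pot_red [([0.5397, -0.2358, -0.0012], 0.94), ([0.555, -0.4384, -0.0016], 0.62)]
plate_mid [([0.4481, -0.3166, 0.0108], 0.97), ([0.6556, -0.3324, 0.0045], 0.64)]
box_b [([0.6009, 0.0837, 0.007], 0.88), ([0.5914, 0.0462, 0.0079], 0.73), ([0.5746, -0.0763, 0.0053], 0.73), ([0.5806, -0.0357, 0.0051], 0.68)]
```

View pics/s8.png

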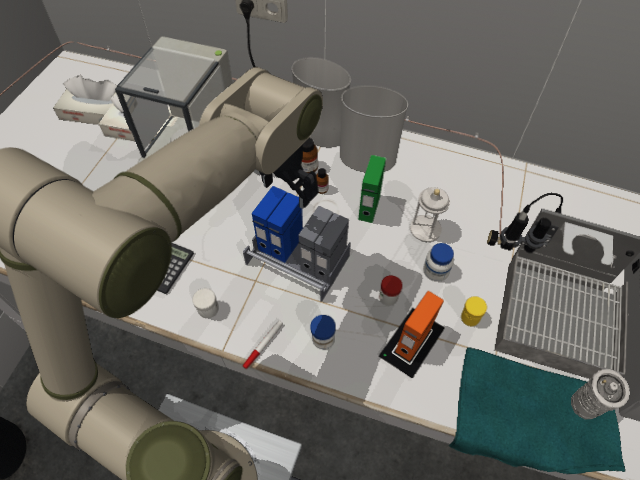

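The orange box stands upright on the plate at (418,328), the red pot on bare worktop at (391,290), and the four other boxes in the rack. The robot is touching nothing.

```bash
python3 -c "
from h import *
print(order.job_done())"
```

```text
the job is handed in; nothing more can be done
None
```

The job is handed in, with no verdict returned: by the last side-camera check the orange box stands released and upright in the outline on the plate, the red-capped pot stands on the bare worktop, and the other four boxes are still standing in the rack.

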